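Load the polishing disc and key-start the bench polisher

TASK

Get the bench polisher running: lay the felt polishing disc, felt up, centred on the round rubber pad on the machine's platen and let go of it. Only then turn the key on the sloping panel clockwise from off, past run, all the way to start against its spring; keep it there a moment, then let it spring back and leave it at run, with the disc still lying centred in place.

Things in the scene. Friction and masses are not known exactly. Their poses are not given: they have to be found in the camera images.
- polishing_disc: Polishing disc: plain round disc 66 mm across, 16 mm thick: 9 mm bare aluminium below, 7 mm grey felt on top; 0.12 kg. Starts flat on the counter, felt up, in one of three places; a tape roll (100 mm, 25 high, with a hole) and a solder spool (54 mm, 27 high) have the others. Origin: centre of its underside; z up out of the felt.
- polisher: White bench polisher, fixed, 240 mm deep, 204 wide. Origin: under its middle on the counter; x to its back, y to its left. In front, the platen in a shallow black bowl; behind it, across the whole width, a console with a panel that slopes 28 deg towards the operator, from 92 mm up at its front edge (77 mm behind the pad's centre) to 132 mm.
- pad_top (a point): Centre of the top face of the round black rubber pad (68 mm across, 6 thick) on the aluminium platen (94 mm across), 86 mm above the counter. The disc goes here, nearly the same size. The bowl's rim is 2 mm higher than this face; 134 mm or more is clear between its walls. Axes as the polisher's.
- key_grip (a point): Middle of the black key's bow, on the left half of the panel. Bow 46 mm wide (this point's x), 10 thick (y), 36 long (z, 18 either way). z: turning axis, out of the panel, 28 deg from vertical towards the operator. Along -z: lock collar (35 mm across) at 40 mm, panel at 49. A stop button, 20 high, is 100 mm to the right. Turns with the key; x lies up the slope at off. Clockwise = negative about z.
- switch_barrel (a joint): Turn of the lock barrel with the key, rad, clockwise positive: 0 = off, 0.75 = run (its stop). It stays where it is left (friction 0.06 N m).
- switch_key (a joint): Further clockwise turn of the key against its return spring, rad: 0 at rest, 0.6 = start (its stop). The spring (0.12 N m at 0, 0.19 at start) is stiffer than the barrel's friction: the turned key first carries the barrel from off to run, then winds the spring; let go, it returns to 0 and the barrel stays at run. The bow's angle from off is the sum of both joints, 1.35 at start.
Things that resemble listed ones, but are neither listed nor needed, are in the scene too. Several things have the shape of the polishing_disc; the one meant has the colours described above.

How it is judged:
By the outcome, as a careful person would: the job done as asked, in the order asked, and still so for the second after the job is handed in, with the robot touching nothing.
It also fails if it takes over 56 s, if anything falls off the work surface, if the arm or the gripper's body presses on something with over 40 N, if the wrist force passes 120 N, or if a joint passes its speed limit or range.

ROBOT

A 7-joint arm with a two-finger parallel gripper is mounted at the origin on a cart in front of the work surface, level with it; the furniture and walls round the work are solid. World frame = base frame: x ahead of the robot, y to its left, z up, the work surface at z = 0. Lengths are in m, angles in degrees, forces in N, time in s.
With the tool pointing down it reaches from about 0.425 to 0.95 m from the base axis. Payload 4.7 kg.
Tool frame: the origin (TCP) lies at the centre of the arm's flange, where the gripper is bolted on; the fingertips stand 173 mm ahead of it and the grasp point (between the pads) lies 155 mm ahead of it (robot.tcp_to_grasp is the distance from the TCP to the grasp point, in m); z points along the fingers, y is the line along which they close (so a half turn about z gives the same grasp; the last joint's range is limited). The gripper opens to 85 mm and grips with 20 to 120 N. Pads are 22 mm wide; open, the fingers measure 114 mm over their backs; the gripper's body (76 mm by 85 mm) begins 54 mm behind the grasp point. The pads swing forward as they close: fully open they stand 13 mm farther back than shut.
Start: joints at [67.901, 26.849, -2.785, 87.806, 1.381, 65.374, -4.715], TCP at [0.236, -0.632, 0.405] pointing down, gripper open.
Joint ranges: [-148.3, 148.3], [-19.14, 114.17], [-79.39, 73.82], [5.75, 140.21], [-59.74, 239.74], [12.07, 113.84], [-152.46, 152.46]. Speed limits (degrees/s): [147.25, 147.25, 180, 180, 180, 180, 180].

INTERFACE

Orientations are given as a 3x3 rotation matrix whose columns are the frame's x, y, z axes.
In Python, from station import robot gives the robot as it stands.
- The arm moves only by the tool drive_tool, never from a script. Its argument "commands" is text: rows parted by semicolons, each of 5 numbers parted by spaces: the opening, from 0 (shut) to 1 (fully open), then the shift along the tool's x, y, z in m, then the turn about the tool's z in units of 6 degrees (1.0 is 6 degrees). A call has 1 to 10 rows; each row is the pose to reach, as a shift and turn from the pose commanded when the call began, along the tool's axes at that moment; what a row does not reach only later rows make up. A row lasts 1/12 s, in which the tool goes at most 41.7 mm and 7.16 degrees, less where a joint would pass 70% of its speed; a pose out of reach is approached as far as the arm can. A call with a gripper value outside its range is refused whole. The fingers move at their own pace and stop on an object; "force" is the grip in N (left out, the last holds). Time passes only in rows, so rows that repeat a pose let the fingers close. It gives the time, the measured TCP pose, the force, the opening and the grip force at its end, in the units of the state.
- robot.get_obs(): the state, without advancing time (a new reading comes with each control period).
- robot.capture(name): name is "side" or "top" or "wrist"; returns (picture, depth): 420x560x3 uint8, red, green, blue; 420x560 float32, m along the optical axis (not along the pixel's ray), 0 where there is no reading.
- robot.camera_model(name): a dict with "camera_matrix" (3x3 intrinsics, pixels), "position" and "orientation" of the camera in the world. Camera axes: x right, y up, looking along -z (the intrinsics and any distortion apply to the point x, -y, -z); pixel columns grow to the right and rows downward; lengths in m; the calibration is good to about 2 mm. A picture is of the moment at which its call begins: read the wrist's pose just before it. camera_model takes no time and is no camera call; for the wrist camera it gives the pose at the moment of the call.
- robot.job_done(): hands the job in; it is judged then, once.
The state is a dict: "time_s": time; "joint_positions": joint angles; "joint_vel": joint speeds; "tau": joint torques, N m; "ee_pos": TCP position; "eef_rot": TCP orientation; "wrist_force": force on the tool from outside, world axes, zero at the start; "moment": the same for the moment, N m; "gripper_width": finger opening in m; "grip_force": force on a finger pad.
Only numpy, scipy, OpenCV 4.12 (cv2) and the standard library are available. Lean on these libraries where they do the work, as an engineer would, in place of code of your own. Each camera call takes 0.05 s, during which the arm holds its last target. There are 200 camera calls.

## Working session

There is one attempt and no reset: what is moved stays moved. The work goes in short steps, Python scripts to look and compute and a tool call to move; the robot and the scene stay as the last step left them, time stands still between calls to the robot, and variables do not carry over. Pictures are saved under pics/ and viewed, at most 13 in all, crops included, and the job is handed in when it is done.

Besides the shell and the picture viewer there is one more tool, called as name(argument=value, ...) on one line, values as JSON. drive_tool: Moves the arm, as the interface text tells. Its arguments: {"type":"object","properties":{"commands":{"type":"string"},"force":{"type":"number"}},"required":["commands"]}

```bash
mkdir -p pics; ls
python3 - <<'E'
from station import robot
import cv2,numpy as np
for n in("top","side"):
    p,d=robot.capture(n); cv2.imwrite(f"pics/{n}.png",p[:,:,::-1]); np.save(f"pics/{n}.npy",d)
    m=robot.camera_model(n); print(n,m)
o=robot.get_obs();print(o["time_s"],o["ee_pos"],o["eef_rot"])
a=cv2.imread("pics/top.png");b=cv2.imread("pics/side.png")
E
```

```text
pics
top {'camera_matrix': array([[405.45234125,   0.        , 280.74254689],
       [  0.        , 405.45234125, 210.78863935],
       [  0.        ,   0.        ,   1.        ]]), 'position': array([0.38126981, 0.02857314, 0.95828543]), 'orientation': array([[-2.37653163e-02,  9.84788150e-01, -1.72126433e-01],
       [-9.99710879e-01, -2.40399607e-02,  4.89040563e-04],
       [-3.65631133e-03,  1.72088290e-01,  9.85074744e-01]])}
side {'camera_matrix': array([[473.46794633,   0.        , 283.66425273],
       [  0.        , 473.46794633, 205.67831741],
       [  0.        ,   0.        ,   1.        ]]), 'position': array([0.40610971, 0.83500091, 0.61633451]), 'orientation': array([[-0.98376333,  0.1075636 , -0.14366552],
       [-0.17865125, -0.51050927,  0.8411088 ],
       [ 0.01713011,  0.85311802,  0.52143667]])}
0.1 [ 0.23571297 -0.63226778  0.40376838] [[ 9.37013257e-01  3.49293189e-01 -6.51587509e-04]
 [ 3.49293794e-01 -9.37011821e-01  1.64064969e-03]
 [-3.74774378e-05 -1.76490598e-03 -9.99998442e-01]]
```

View pics/top.png

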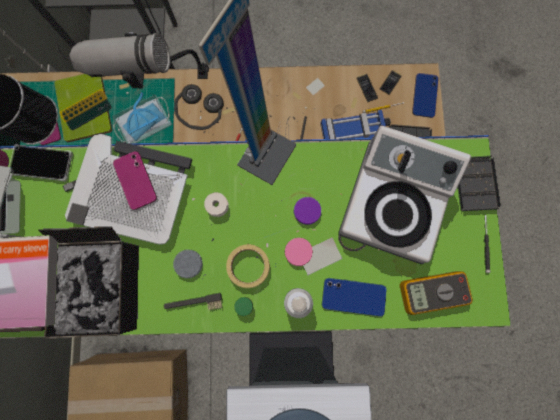

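View pics/side.png

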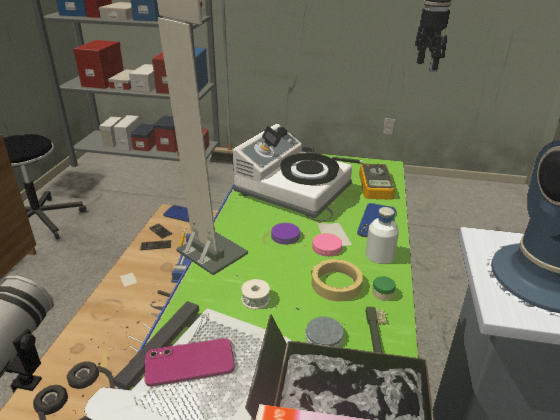

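The grey disc is at top (188,264). The tape roll is at (248,266) and the spool at (216,205); the purple and pink discs are decoys. The polisher pad is near (398,215) with the key near (404,160), and a tall banner stands at about (265,155). Next I'll measure them.

```bash
cat > h.py <<'E'
import numpy as np,cv2
from station import robot
def w(m,u,v,d):
    K=m["camera_matrix"];c=np.array([(u-K[0,2])/K[0,0]*d,-(v-K[1,2])/K[1,1]*d,-np.asarray(d)*np.ones_like(u)])
    return (np.asarray(m["orientation"])@c.reshape(3,-1)).T+m["position"]
def onz(m,u,v,z):
    a=w(m,np.array([u*1.]),np.array([v*1.]),np.array([1.]))[0];p=np.asarray(m["position"])
    return p+(a-p)*(z-p[2])/(a[2]-p[2])
def cloud(n,d):
    m=robot.camera_model(n);v,u=np.mgrid[0:420,0:560]
    return w(m,u.ravel()*1.,v.ravel()*1.,d.ravel().astype(float)).reshape(420,560,3)
E
python3 - <<'E'
from h import *
np.set_printoptions(precision=4,suppress=True)
d=np.load("pics/top.npy");P=cloud("top",d)
for u,v in[(188,264),(248,250),(308,210),(299,252),(398,215),(398,190),(376,150),(404,157),(400,160),(410,165),(450,168),(265,150),(240,80),(215,40),(298,300),(150,220)]:print(u,v,P[v,u])
img=cv2.imread("pics/top.png")
# disc
g=np.zeros(d.shape,bool);g[240:290,165:213]=1
z=P[...,2];sel=g&(z>0.010)&(z<0.03);print("disc",sel.sum(),P[sel].mean(0),[np.ptp(P[sel][:,i]) for i in(0,1)],np.median(z[sel]))
# banner obstacle & tall stuff
print("tall")
for lo in np.arange(.1,.9,.1):
    s=(z>lo)&(z<lo+.1)&(P[...,0]>.3)&(P[...,0]<1.1)&(d>0);q=P[s]
    if len(q):
      h,xe,ye=np.histogram2d(q[:,0],q[:,1],bins=[np.arange(.3,1.15,.1),np.arange(-.8,.9,.1)])
      print(round(lo,1),[(round(xe[i],1),round(ye[j],1),int(h[i,j])) for i,j in zip(*np.where(h>15))])
# bigger crops
c=cv2.resize(img[115:275,330:490],None,fx=3.6,fy=3.6,interpolation=cv2.INTER_CUBIC)
cv2.imwrite("pics/c1.png",c)
E
```

```text
188 264 [0.4263 0.2444 0.019 ]
248 250 [ 0.4569  0.1078 -0.0031]
308 210 [ 0.5461 -0.0362  0.017 ]
299 252 [ 0.4478 -0.0118  0.0177]
398 215 [ 0.5182 -0.2269  0.086 ]
398 190 [ 0.5771 -0.2354  0.0712]
376 150 [ 0.6576 -0.1816  0.1137]
404 157 [ 0.6227 -0.2227  0.1713]
400 160 [ 0.627  -0.2249  0.1365]
410 165 [ 0.6225 -0.2531  0.1124]
450 168 [ 0.6057 -0.3259  0.1415]
265 150 [0.6914 0.0622 0.0307]
240 80 [0.7011 0.0885 0.3545]
215 40 [0.678  0.1047 0.5002]
298 300 [ 0.3437 -0.0026  0.1145]
150 220 [0.5292 0.3316 0.0298]
disc 635 [0.4291 0.2482 0.0168] [np.float64(0.08531469750398141), np.float64(0.08097141062292296)] 0.016805282785162357
tall
0.1 [(np.float64(0.3), np.float64(-0.1), 120), (np.float64(0.3), np.float64(-0.0), 69), (np.float64(0.3), np.float64(0.3), 443), (np.float64(0.3), np.float64(0.4), 2282), (np.float64(0.3), np.float64(0.5), 2175), (np.float64(0.4), np.float64(0.3), 566), (np.float64(0.4), np.float64(0.4), 2219), (np.float64(0.4), np.float64(0.5), 2034), (np.float64(0.5), np.float64(-0.4), 335), (np.float64(0.5), np.float64(-0.3), 70), (np.float64(0.6), np.float6
[... 166 characters left out ...]
at64(-0.2), 25), (np.float64(0.7), np.float64(-0.0), 301), (np.float64(0.7), np.float64(0.6), 262), (np.float64(0.8), np.float64(0.6), 339), (np.float64(0.9), np.float64(0.3), 94)]
0.2 [(np.float64(0.6), np.float64(-0.0), 311), (np.float64(0.6), np.float64(0.1), 17), (np.float64(0.7), np.float64(-0.0), 455)]
0.3 [(np.float64(0.6), np.float64(-0.0), 319), (np.float64(0.6), np.float64(0.1), 134), (np.float64(0.7), np.float64(-0.0), 748)]
0.4 [(np.float64(0.6), np.float64(-0.0), 284), (np.float64(0.6), np.float64(0.1), 480), (np.float64(0.7), np.float64(-0.0), 1087)]
0.5 [(np.float64(0.6), np.float64(-0.0), 121), (np.float64(0.6), np.float64(0.1), 350), (np.float64(0.7), np.float64(-0.0), 245)]
```

View pics/c1.png

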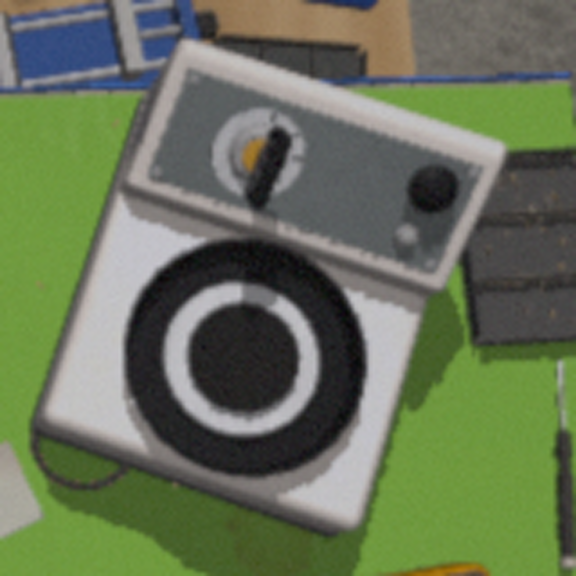

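The crop shows the pad centre at crop (243,358), the key bow running from (280,130) to (260,205), and the stop button at (433,188). I'll compute precise poses from these.

Run:
```python
from h import *
np.set_printoptions(precision=4,suppress=True)
img=cv2.imread("pics/top.png")
for n in("top","side"):
    m=robot.camera_model(n);d=np.load(f"pics/{n}.npy");P=cloud(n,d);z=P[...,2]
    if n=="top":
        print("pad",onz(m,397.5,214.4,.086))
        # disc: grey on green, ellipse of blob
        g=img[235:295,160:220].astype(int);mk=((g.max(2)-g.min(2))<40).astype(np.uint8)
        k,l,s,c=cv2.connectedComponentsWithStats(mk);i=l[264-235,188-160];
        cn=max(cv2.findContours((l==i).astype(np.uint8),0,1)[0],key=len);e=cv2.fitEllipse(cn);print(e,s[i]);print("disc",onz(m,e[0][0]+160,e[0][1]+235,.012))
    # panel plane: points in region above z .09 near polisher
    s=(d>0)&(P[...,0]>.55)&(P[...,0]<.72)&(P[...,1]<-.14)&(P[...,1]>-.4)&(z>.097)&(z<.135)
    q=P[s];rng=np.random.default_rng(0);best=(0,)
    for _ in range(500):
        a,b,c=q[rng.choice(len(q),3,False)];nn=np.cross(b-a,c-a);L=np.linalg.norm(nn)
        if L<1e-5:continue
        nn=nn/L*np.sign(nn[2])
        if abs(nn[2]-.883)>.06:continue
        k=(abs((q-a)@nn)<.003).sum()
        if k>best[0]:best=(k,nn,a)
    k,nn,a=best;qi=q[abs((q-a)@nn)<.003];a=qi.mean(0);nn=np.linalg.svd(qi-a)[2][2];nn*=np.sign(nn[2])
    print(n,"panel n",nn,"tilt",np.degrees(np.arccos(nn[2])),"yaw of polisher x",np.degrees(np.arctan2(-nn[1],-nn[0])),k,a)
    s2=(d>0)&(((P-a)@nn)>.033)&(((P-a)@nn)<.075)&(P[...,0]>.56)&(P[...,0]<.7)&(P[...,1]<-.14)&(P[...,1]>-.29)&(z<.2)
    b=P[s2];print("key pts",len(b),b.mean(0),b.min(0),b.max(0))
    t=b[(b-a)@nn>.052];print("top pts",len(t),t.mean(0));np.save(f"pics/key_{n}.npy",b)
    v=np.linalg.svd(t-t.mean(0))[2][0];print("dir",v,np.degrees(np.arctan2(v[1],v[0])), np.ptp((t-t.mean(0))@v))
# obstacles near disc
P=cloud("top",np.load("pics/top.npy"))
q=P.reshape(-1,3);q=q[(abs(q[:,0]-.43)<.11)&(abs(q[:,1]-.245)<.1)&(q[:,2]>.008)]
r=np.hypot(q[:,0]-.427,q[:,1]-.245);q=q[r>.045]
for i in range(0,len(q),60):print(q[i],end="")
```

```text
pad [ 0.5195 -0.2259  0.086 ]
((27.53048324584961, 28.725961685180664), (28.20107078552246, 28.62056541442871), 70.404296875) [ 13  15  30  29 673]
disc [0.4273 0.2471 0.012 ]
top panel n [-0.4117  0.1561  0.8979] tilt 26.12008531743018 yaw of polisher x -20.76499716230838 2924 [ 0.6355 -0.2696  0.1173]
key pts 161 [ 0.6159 -0.2229  0.1671] [ 0.5947 -0.2336  0.1406] [ 0.6408 -0.214   0.183 ]
top pts 132 [ 0.6142 -0.223   0.1701]
dir [-0.8438  0.3176 -0.4325] 159.37233039555684 0.04489919192701763
side panel n [-0.4198  0.1587  0.8937] tilt 26.663361041145627 yaw of polisher x -20.708790201607535 918 [ 0.6406 -0.2461  0.1136]
key pts 219 [ 0.6209 -0.2202  0.1576] [ 0.5973 -0.2308  0.1331] [ 0.6458 -0.2101  0.18  ]
top pts 108 [ 0.6171 -0.2193  0.1656]
dir [-0.8191  0.3207 -0.4757] 158.61743775131367 0.04458170028090404
[0.5399 0.1812 0.0286][0.5357 0.2998 0.0283][0.5306 0.2922 0.0301][0.5259 0.2877 0.029 ][0.5211 0.2807 0.0287][0.515  0.3285 0.0308][0.5103 0.3152 0.0288][0.505  0.3006 0.0307][0.5003 0.2871 0.0289][0.494  0.3276 0.0317][0.4889 0.3068 0.0317][0.4828 0.3346 0.0302][0.442  0.1469 0.0252][0.4126 0.156  0.0259][0.355  0.1895 0.015 ][0.3488 0.2176 0.0109][0.3451 0.2521 0.0099][0.3423 0.2215 0.0135][0.3395 0.2951 0.011 ][0.3363 0.2513 0.0127][0.3302 0.1905 0.0082]
```

drive_tool(commands="1 0.46 -0.34 0 0;1 0.46 -0.34 0 0;1 0.46 -0.34 0 0;1 0.46 -0.34 0 0;1 0.46 -0.34 0 0;1 0.46 -0.34 0 0;1 0.46 -0.34 0 0;1 0.46 -0.34 0 0;1 0.46 -0.34 0 0;1 0.46 -0.34 0 0", force=30)

```text
time_s: 0.93
ee_pos: [0.4638, -0.2815, 0.4046]
eef_rot: [[0.937, 0.349, -0.0], [0.349, -0.937, -0.0], [-0.0, -0.0, -1.0]]
wrist_force: [-0.2, -0.9, -1.3]
gripper_width: 0.0856
grip_force: 0.0
```

```bash
cat >> h.py <<'E'
def to(x,y,z=None,yaw=None):
    "shift along tool axes to bring TCP to x,y,z and tool y axis to yaw (deg)"
    o=robot.get_obs();R=np.array(o["eef_rot"]);p=np.array(o["ee_pos"]);t=np.array([x,y,p[2] if z is None else z])
    cur=np.degrees(np.arctan2(R[1,1],R[0,1]));du=None if yaw is None else -((yaw-cur+180)%360-180)/6
    print("t",round(o["time_s"],2),"pos",p.round(4),"yaw",round(cur,2),"tilt",R[:,2].round(3),"shift",(R.T@(t-p)).round(4),"turn",du,"F",np.round(o["wrist_force"],1),"w",round(o["gripper_width"],4),"j7",np.round(o["joint_positions"],0))
E
python3 -c "
from h import *
to(.427,.247,.25,-15)
m=robot.camera_model('wrist');o=robot.get_obs();R=np.array(o['eef_rot']);print(R.T@(m['position']-o['ee_pos']),R.T@m['orientation'],m['camera_matrix'])"
```

```text
t 0.93 pos [ 0.4638 -0.2815  0.4046] yaw -69.57 tilt [-0. -0. -1.] shift [ 0.1501 -0.508   0.1546] turn -9.094425765189877 F [-0.2 -0.9 -1.3] w 0.0856 j7 [ 37.  15. -13. 105.   4.  60. -47.]
[ 0.08133072 -0.00084279  0.03146461] [[-1.13494665e-04  9.47605576e-01  3.19442732e-01]
 [ 9.99999994e-01  1.04894288e-04  4.41276340e-05]
 [ 8.30787404e-06  3.19442735e-01 -9.47605582e-01]] [[332.85587684   0.         279.07675097]
 [  0.         332.85587684 210.00740623]
 [  0.           0.           1.        ]]
```

drive_tool(commands="1 0.15 -0.508 0 -9.1;1 0.15 -0.508 0 -9.1;1 0.15 -0.508 0 -9.1;1 0.15 -0.508 0 -9.1;1 0.15 -0.508 0 -9.1;1 0.15 -0.508 0 -9.1;1 0.15 -0.508 0 -9.1;1 0.15 -0.508 0 -9.1;1 0.15 -0.508 0 -9.1;1 0.15 -0.508 0 -9.1")

```text
time_s: 1.77
ee_pos: [0.4334, 0.134, 0.4047]
eef_rot: [[0.258, 0.966, 0.0], [0.966, -0.258, -0.001], [-0.001, 0.0, -1.0]]
wrist_force: [1.7, -1.0, 0.0]
gripper_width: 0.0852
grip_force: 0.0
```

```bash
python3 -c "
from h import *
to(.427,.247,.33,-15)"
```

```text
t 1.77 pos [0.4334 0.134  0.4047] yaw -14.97 tilt [ 0.    -0.001 -1.   ] shift [ 0.1076 -0.0354  0.0746] turn 0.004603223222882018 F [ 1.7 -1.   0. ] w 0.0852 j7 [ 12.   9. -38. 115.   6.  58. -44.]
```

drive_tool(commands="1 0.108 -0.035 0.075 7.5;1 0.108 -0.035 0.075 7.5;1 0.108 -0.035 0.075 7.5;1 0.108 -0.035 0.075 7.5;1 0.108 -0.035 0.075 7.5;1 0.108 -0.035 0.075 7.5;1 0.108 -0.035 0.075 7.5;1 0.108 -0.035 0.075 7.5;1 0.108 -0.035 0.075 7.5")

```text
time_s: 2.52
ee_pos: [0.4282, 0.2457, 0.3295]
eef_rot: [[0.864, 0.503, -0.0], [0.503, -0.864, -0.0], [-0.0, 0.0, -1.0]]
wrist_force: [0.0, 0.2, 0.5]
gripper_width: 0.0852
grip_force: 0.0
```

Run:
```python
from h import *
to(.427,.247,.2,-60)
m=robot.camera_model('wrist');p,d=robot.capture('wrist');cv2.imwrite('pics/w1.png',p[:,:,::-1]);np.save('pics/w1.npy',d)
P=cloud('wrist',d);z=P[...,2]
r=np.hypot(P[...,0]-.427,P[...,1]-.247);s=(r<.045)&(z>.010)&(z<.024)
c,rad=cv2.minEnclosingCircle(P[s][:,:2].astype(np.float32));print("disc cloud",s.sum(),c,rad,np.median(z[s]))
s2=(d>0)&(z>.05)&(z<.13)&(P[...,1]<.5)&(P[...,1]>.2)&(P[...,0]<.55);q=P[s2];print("box min y",q[:,1].min() if len(q) else None)
g=np.zeros(d.shape,np.uint8);g[s]=1
g2=cv2.morphologyEx(g,cv2.MORPH_OPEN,np.ones((3,3)));e=cv2.fitEllipse(max(cv2.findContours(g2,0,1)[0],key=len));print(e,onz(m,*e[0],.016))
```

```text
t 2.52 pos [0.4282 0.2457 0.3295] yaw -59.78 tilt [-0. -0. -1.] shift [-0.0003 -0.0018  0.1295] turn 0.03749850378298921 F [0.  0.2 0.5] w 0.0852 j7 [  -9.   18.  -31.  115.   12.   50. -106.]
disc cloud 4056 (0.4280541241168976, 0.24856893718242645) 0.03264109417796135 0.015621101208580596
box min y 0.362191235688754
((277.3587951660156, 191.88796997070312), (70.0252685546875, 71.85523986816406), 95.7840805053711) [0.42959684 0.24928039 0.016     ]
```

View pics/w1.png

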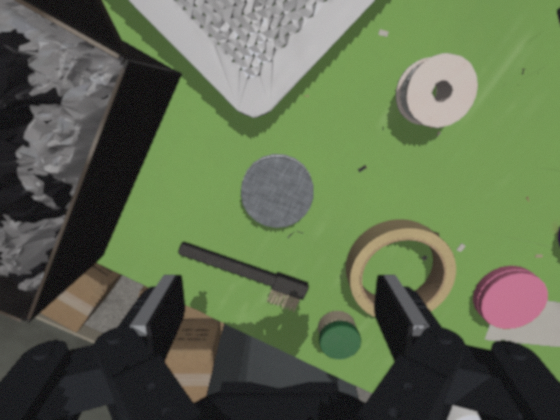

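The disc is at (277,192) in the wrist view, world about (0.4285, 0.2488). The radius and height both match, and the space around it is clear. Descending to grip it.

drive_tool(commands="1 0.002 -0.0025 0.04 0;1 0.002 -0.0025 0.08 0;1 0.002 -0.0025 0.115 0;1 0.002 -0.0025 0.135 0;1 0.002 -0.0025 0.15 0;1 0.002 -0.0025 0.157 0;1 0.002 -0.0025 0.157 0;1 0.002 -0.0025 0.157 0")

```text
time_s: 3.23
ee_pos: [0.4291, 0.2489, 0.1731]
eef_rot: [[0.865, 0.501, 0.0], [0.501, -0.865, 0.0], [0.001, -0.0, -1.0]]
wrist_force: [0.1, -0.7, -0.0]
gripper_width: 0.0851
grip_force: 0.0
```

drive_tool(commands="0.7 0 0 0 0;0.7 0 0 0 0;0.7 0 0 0 0;0.65 0 0 0 0;0.65 0 0 0 0;0.6 0 0 0 0;0.6 0 0 0 0;0.6 0 0 0 0", force=40)

```text
time_s: 3.9
ee_pos: [0.4293, 0.2491, 0.1744]
eef_rot: [[0.866, 0.501, 0.003], [0.501, -0.866, 0.001], [0.003, 0.001, -1.0]]
wrist_force: [-0.8, -1.0, 6.2]
gripper_width: 0.0636
grip_force: 42.2
```

Run:
```python
from h import *
to(.427,.247,.2,-60)
p,d=robot.capture('wrist');cv2.imwrite('pics/w2.png',p[:,:,::-1]);np.save('pics/w2.npy',d)
```

```text
t 3.9 pos [0.4293 0.2491 0.1744] yaw -59.96 tilt [ 0.003  0.001 -1.   ] shift [-0.0029  0.0007 -0.0256] turn 0.007087290979157501 F [-0.8 -1.   6.2] w 0.0636 j7 [ -16.   32.  -23.  121.   24.   31. -117.]
```

View pics/w2.png

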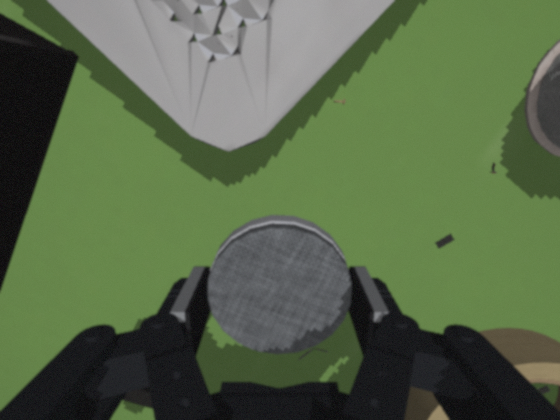

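The disc sits between the pads, centre about (279,285). Lifting it and checking how it sits in the grip.

drive_tool(commands="0.6 0 0 -0.02 0;0.6 0 0 -0.06 0;0.6 0 0 -0.1 0;0.6 0 0 -0.13 0;0.6 0 0 -0.14 0;0.6 0 0 -0.14 0")

```text
time_s: 4.45
ee_pos: [0.4294, 0.2493, 0.3162]
eef_rot: [[0.866, 0.5, 0.007], [0.5, -0.866, 0.003], [0.008, 0.001, -1.0]]
wrist_force: [-0.2, 1.5, -0.2]
gripper_width: 0.0633
grip_force: 45.0
```

```bash
cat > disc.py <<'E'
from h import *
np.set_printoptions(precision=4,suppress=True)
o=robot.get_obs();R=np.array(o['eef_rot']);t=np.array(o['ee_pos'])
m=robot.camera_model('wrist');p,d=robot.capture('wrist');import sys;cv2.imwrite(sys.argv[1],p[:,:,::-1])
Q=(cloud('wrist',d)-t)@R  # tool frame
r=np.hypot(Q[...,0],Q[...,1]);s=(r<.05)&(d>0)&(Q[...,2]>.135)&(Q[...,2]<.175)&(abs(Q[...,1])<.029)
zz=Q[s][:,2];print("z hist",np.histogram(zz,bins=np.arange(.135,.176,.002)));zm=np.median(zz)
k=s&(abs(Q[...,2]-zm)<.004);q=Q[k]
A=np.c_[q[:,0],q[:,1],np.ones(len(q))];print("plane z=ax+by+c",np.linalg.lstsq(A,q[:,2],rcond=None)[0])
# x extent per strip of y -> centre
f=[]
for y in np.arange(-.02,.0201,.005):
    a=q[abs(q[:,1]-y)<.002][:,0];f.append((y,a.min(),a.max(),(a.min()+a.max())/2))
print(np.array(f))
E
python3 disc.py pics/w3.png; python3 -c "
from h import *
to(.5195,-.2259,.37,25)"
```

```text
z hist (array([   0,    0,    0,    0,    0,    0,    0,    0,    0,    0,    0,
          0, 4093, 9753,  256,  166,  276,  270,  157,  164]), array([0.135, 0.137, 0.139, 0.141, 0.143, 0.145, 0.147, 0.149, 0.151,
       0.153, 0.155, 0.157, 0.159, 0.161, 0.163, 0.165, 0.167, 0.169,
       0.171, 0.173, 0.175]))
plane z=ax+by+c [ 0.0124 -0.0003  0.1614]
[[-0.02   -0.0301  0.0236 -0.0032]
 [-0.015  -0.0317  0.0267 -0.0025]
 [-0.01   -0.034   0.0282 -0.0029]
 [-0.005  -0.0356  0.0293 -0.0032]
 [ 0.     -0.0347  0.0294 -0.0026]
 [ 0.005  -0.0349  0.0292 -0.0028]
 [ 0.01   -0.0342  0.0281 -0.0031]
 [ 0.015  -0.0318  0.0264 -0.0027]
 [ 0.02   -0.0292  0.0229 -0.0032]]
t 4.5 pos [0.4289 0.2486 0.3139] yaw -59.98 tilt [ 0.003  0.001 -1.   ] shift [-0.1587  0.4563 -0.0562] turn -14.163982305509222 F [-0.8 -0.6 -1.7] w 0.0637 j7 [  -9.   19.  -31.  116.   13.   48. -108.]
```

drive_tool(commands="0.6 -0.02 0.04 -0.04 -1;0.6 -0.158 0.455 -0.056 -14.2;0.6 -0.158 0.455 -0.056 -14.2;0.6 -0.158 0.455 -0.056 -14.2;0.6 -0.158 0.455 -0.056 -14.2;0.6 -0.158 0.455 -0.056 -14.2;0.6 -0.158 0.455 -0.056 -14.2;0.6 -0.158 0.455 -0.056 -14.2;0.6 -0.158 0.455 -0.056 -14.2;0.6 -0.158 0.455 -0.056 -14.2")

```text
time_s: 5.33
ee_pos: [0.495, -0.1016, 0.3584]
eef_rot: [[-0.039, 0.999, -0.004], [0.999, 0.039, 0.001], [0.001, -0.004, -1.0]]
wrist_force: [1.9, 1.0, -0.9]
gripper_width: 0.0629
grip_force: 45.0
```

Run:
```python
from h import *
to(.5187,-.2241,.30,25)
m=robot.camera_model('wrist');p,d=robot.capture('wrist');cv2.imwrite('pics/w4.png',p[:,:,::-1]);np.save('pics/w4.npy',d)
```

```text
t 5.33 pos [ 0.495  -0.1016  0.3584] yaw 2.22 tilt [-0.004  0.001 -1.   ] shift [-0.1234  0.0192  0.0582] turn -3.796322228193896 F [ 1.9  1.  -0.9] w 0.0629 j7 [ 35.  17. -34. 112.  12.  54.  -2.]
```

drive_tool(commands="0.6 -0.123 0.019 0.02 -3.8;0.6 -0.123 0.019 0.02 -3.8;0.6 -0.123 0.019 0.04 -3.8;0.6 -0.123 0.019 0.058 -3.8;0.6 -0.123 0.019 0.058 -3.8;0.6 -0.123 0.019 0.058 -3.8;0.6 -0.123 0.019 0.058 -3.8")

```text
time_s: 5.97
ee_pos: [0.5188, -0.2205, 0.3021]
eef_rot: [[-0.419, 0.908, -0.001], [0.908, 0.419, 0.002], [0.002, -0.0, -1.0]]
wrist_force: [1.2, 0.3, -0.6]
gripper_width: 0.0635
grip_force: 45.0
```

```bash
python3 - <<'E'
from h import *
to(.5187,-.2241,.2644,25)
p,d=robot.capture('wrist');cv2.imwrite('pics/w5.png',p[:,:,::-1]);np.save('pics/w5.npy',d)
p2,d2=robot.capture('top');cv2.imwrite('pics/t5.png',p2[:,:,::-1])
cv2.imwrite('pics/v5.png',np.hstack([cv2.resize(p[150:420,100:460],(400,300)),cv2.resize(p2[115:265,300:500],(400,300))])[:,:,::-1])
E
python3 disc.py pics/w6.png
```

```text
t 5.97 pos [ 0.5188 -0.2205  0.3021] yaw 24.75 tilt [-0.001  0.002 -1.   ] shift [-0.0033 -0.0016  0.0377] turn -0.04220816206180681 F [ 1.2  0.3 -0.6] w 0.0635 j7 [ 45.  27. -34. 108.  19.  51.  27.]
z hist (array([   0,    0,    0,    0,    0,    0,    0,    0,    0,    0,    2,
       7446, 6484,  208,  143,  358,  201,  173,  147,   86]), array([0.135, 0.137, 0.139, 0.141, 0.143, 0.145, 0.147, 0.149, 0.151,
       0.153, 0.155, 0.157, 0.159, 0.161, 0.163, 0.165, 0.167, 0.169,
       0.171, 0.173, 0.175]))
plane z=ax+by+c [0.008  0.0009 0.159 ]
[[-0.02   -0.0265  0.027   0.0003]
 [-0.015  -0.0297  0.0296 -0.0001]
 [-0.01   -0.0318  0.0312 -0.0003]
 [-0.005  -0.0326  0.0322 -0.0002]
 [ 0.     -0.0321  0.0322  0.0001]
 [ 0.005  -0.032   0.0319 -0.    ]
 [ 0.01   -0.0315  0.0308 -0.0004]
 [ 0.015  -0.029   0.0289 -0.0001]
 [ 0.02   -0.0271  0.0257 -0.0007]]
```

View pics/v5.png

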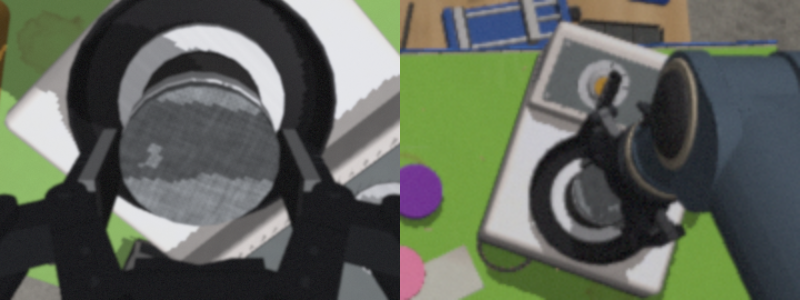

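The left crop shows the platen's white ring beyond the disc, and no finger is near the key. The ring's outer edge runs through crop points (135,60), (200,23) and (275,65). I'll fit the ring for a second estimate of the pad centre.

Run:
```python
from h import *
from scipy.optimize import least_squares
def fit(q,r):
    f=least_squares(lambda c:np.hypot(q[:,0]-c[0],q[:,1]-c[1])-r,[.52,-.226],loss='soft_l1',f_scale=.001);return f.x.round(4),np.sqrt(np.mean(f.fun**2)).round(4)
# wrist, scan rays for bright->dark edges
m=robot.camera_model('wrist')  # arm standing still
to(.5195,-.2259,.264,25)
img=cv2.imread('pics/w6.png',0)
K=m['camera_matrix'];O=np.array(m['orientation']);p0=np.array(m['position'])
def edges(img,m,c,R0,z,angs):
    K=m['camera_matrix'];O=np.array(m['orientation']);p0=np.array(m['position']);out=[]
    for a in angs:
        rr=np.arange(R0-.009,R0+.009,.0004);W=np.c_[c[0]+rr*np.cos(a),c[1]+rr*np.sin(a),np.full(len(rr),z)]
        C=(W-p0)@O;u=K[0,0]*C[:,0]/-C[:,2]+K[0,2];v=K[1,1]*-C[:,1]/-C[:,2]+K[1,2]
        g=cv2.remap(cv2.GaussianBlur(img,(0,0),1),u.astype(np.float32)[None],v.astype(np.float32)[None],1)[0].astype(float)
        dg=np.gradient(g);i=dg.argmin()
        if g[:max(i-3,1)].max()-g[i+3:].min()>60 and 3<i<len(rr)-4:out.append(W[i,:2])
    return np.array(out)
a0=np.radians(115)
e=edges(img,m,(.5195,-.2259),.047,.080,np.arange(a0-1.6,a0+1.6,.06));print(len(e));print("wrist pad",fit(e,.047))
mt=robot.camera_model('top');it=cv2.imread('pics/top.png',0)
e=edges(it,mt,(.5195,-.2259),.047,.080,np.arange(0,6.28,.06));print(len(e),"top pad",fit(e,.047))
```

```text
t 6.12 pos [ 0.5193 -0.2205  0.3037] yaw 24.8 tilt [ 0.002 -0.001 -1.   ] shift [-0.005  -0.0021  0.0397] turn -0.033793646490209994 F [ 1.   0.5 -1.1] w 0.0633 j7 [ 45.  27. -34. 108.  19.  51.  27.]
54
wrist pad (array([ 0.5212, -0.225 ]), np.float64(0.0002))
105 top pad (array([ 0.5211, -0.2258]), np.float64(0.0007))
```

drive_tool(commands="0.6 -0.005 0 0.01 0;0.6 -0.005 0 0.02 0;0.6 -0.005 0 0.03 0;0.6 -0.005 0 0.036 0;0.6 -0.005 0 0.038 0;0.6 -0.005 0 0.039 0;0.6 -0.005 0 0.039 0;0.6 -0.005 0 0.039 0")

```text
time_s: 6.78
ee_pos: [0.521, -0.2267, 0.2637]
eef_rot: [[-0.417, 0.909, 0.001], [0.909, 0.417, -0.0], [-0.0, 0.001, -1.0]]
wrist_force: [-0.5, 0.2, -0.1]
gripper_width: 0.0634
grip_force: 45.0
```

```bash
python3 -c "
from h import *
to(.5212,-.2253,.261,25)"
```

```text
t 6.78 pos [ 0.521  -0.2267  0.2637] yaw 24.66 tilt [ 0.001 -0.    -1.   ] shift [0.0012 0.0007 0.0027] turn -0.056021842225258446 F [-0.5  0.2 -0.1] w 0.0634 j7 [ 44.  30. -32. 109.  21.  47.  25.]
```

Lowering slowly to contact.

drive_tool(commands="0.6 0.001 0.0005 0.001 0;0.6 0.001 0.0005 0.002 0;0.6 0.001 0.0005 0.003 0;0.6 0.001 0.0005 0.003 0")

```text
time_s: 7.12
ee_pos: [0.5209, -0.2256, 0.2606]
eef_rot: [[-0.417, 0.909, 0.0], [0.909, 0.417, -0.0], [-0.0, 0.0, -1.0]]
wrist_force: [-0.1, -0.7, -0.9]
gripper_width: 0.0633
grip_force: 45.1
```

```bash
python3 -c "
from h import *
to(.5212,-.2253,.261,25)"; python3 disc.py pics/w7.png
```

```text
t 7.12 pos [ 0.5209 -0.2256  0.2606] yaw 24.66 tilt [ 0. -0. -1.] shift [ 0.0001  0.0004 -0.0004] turn -0.05631528381265127 F [-0.1 -0.7 -0.9] w 0.0633 j7 [ 43.  30. -32. 109.  21.  47.  25.]
z hist (array([   0,    0,    0,    0,    0,    0,    0,    0,    0,    0,    1,
       5218, 8671,  213,  153,  312,  244,  172,  160,  264]), array([0.135, 0.137, 0.139, 0.141, 0.143, 0.145, 0.147, 0.149, 0.151,
       0.153, 0.155, 0.157, 0.159, 0.161, 0.163, 0.165, 0.167, 0.169,
       0.171, 0.173, 0.175]))
plane z=ax+by+c [0.0058 0.0011 0.1592]
[[-0.02   -0.0259  0.027   0.0006]
 [-0.015  -0.0296  0.0302  0.0003]
 [-0.01   -0.0306  0.0314  0.0004]
 [-0.005  -0.0318  0.0324  0.0003]
 [ 0.     -0.0323  0.0325  0.0001]
 [ 0.005  -0.032   0.0323  0.0001]
 [ 0.01   -0.0305  0.0311  0.0003]
 [ 0.015  -0.0283  0.0293  0.0005]
 [ 0.02   -0.0257  0.0262  0.0003]]
```

drive_tool(commands="0.6 0 0.0003 0.001 0;0.6 0 0.0003 0.001 0;0.6 0 0.0003 0.002 0;0.6 0 0.0003 0.002 0")

```text
time_s: 7.5
ee_pos: [0.5212, -0.2254, 0.2604]
eef_rot: [[-0.417, 0.909, -0.001], [0.909, 0.417, -0.001], [-0.001, -0.001, -1.0]]
wrist_force: [-6.0, 0.7, 13.7]
gripper_width: 0.0632
grip_force: 46.5
```

Contact. Opening slowly, then going straight up.

drive_tool(commands="0.7 0 0 -0.001 0;0.74 0 0 -0.001 0;0.78 0 0 -0.001 0;0.82 0 0 -0.001 0;0.88 0 0 -0.001 0;0.92 0 0 -0.001 0;0.92 0 0 -0.001 0;0.92 0 0 -0.001 0")

```text
time_s: 8.17
ee_pos: [0.5212, -0.2254, 0.2593]
eef_rot: [[-0.417, 0.909, -0.0], [0.909, 0.417, 0.0], [0.0, -0.0, -1.0]]
wrist_force: [0.2, 0.7, -0.1]
gripper_width: 0.0784
grip_force: 0.0
```

drive_tool(commands="0.92 0 0 -0.01 0;0.92 0 0 -0.03 0;0.92 0 0 -0.06 0;0.92 0 0 -0.09 0;0.92 0 0 -0.12 0;0.92 0 0 -0.12 0;0.92 0 0 -0.12 0")

```text
time_s: 8.75
ee_pos: [0.5216, -0.2253, 0.3821]
eef_rot: [[-0.417, 0.909, 0.004], [0.909, 0.417, -0.002], [-0.004, 0.003, -1.0]]
wrist_force: [-0.3, -0.4, -0.3]
gripper_width: 0.0789
grip_force: 0.0
```

```bash
cat > chk.py <<'E'
from h import *
import sys
from scipy.optimize import least_squares
to(.5212,-.2253,.37,-110.7)
m=robot.camera_model('wrist');p,d=robot.capture('wrist');cv2.imwrite(sys.argv[1],p[:,:,::-1])
P=cloud('wrist',d);r=np.hypot(P[...,0]-.521,P[...,1]+.225);z=P[...,2]
print("disc top z",np.median(z[(r<.02)]))
img=cv2.GaussianBlur(cv2.cvtColor(p,cv2.COLOR_RGB2GRAY),(0,0),1).astype(np.float32)
O=np.array(m['orientation']);p0=np.array(m['position']);K=m['camera_matrix']
def circ(R0,z,sign,thr):
    out=[]
    for a in np.arange(0,6.28,.05):
        rr=np.arange(R0-.006,R0+.006,.0003);W=np.c_[.5212+rr*np.cos(a),-.2253+rr*np.sin(a),np.full(len(rr),z)]
        C=(W-p0)@O;u=K[0,0]*C[:,0]/-C[:,2]+K[0,2];v=-K[1,1]*C[:,1]/-C[:,2]+K[1,2]
        g=cv2.remap(img,u.astype(np.float32)[None],v.astype(np.float32)[None],1)[0];dg=sign*np.gradient(g);i=dg.argmax()
        if dg[i]>thr and 2<i<len(rr)-3:out.append(W[i,:2])
    q=np.array(out);f=least_squares(lambda c:np.hypot(q[:,0]-c[0],q[:,1]-c[1])-c[2],[.52,-.226,R0],loss='soft_l1',f_scale=.001)
    print(R0,len(q),f.x.round(4),np.sqrt(np.mean(f.fun**2)).round(4))
circ(.047,.080,-1,4); circ(.033,.102,1,2); 
s=(abs(z-.102)<.004)&(r<.045);c,rad=cv2.minEnclosingCircle(P[s][:,:2].astype(np.float32));q=P[s];print("cloud",c,rad,[(q[:,i].min()+q[:,i].max())/2 for i in(0,1)])
E
python3 chk.py pics/w8.png
```

```text
t 8.75 pos [ 0.5216 -0.2253  0.3821] yaw 24.66 tilt [ 0.004 -0.002 -1.   ] shift [ 0.0002 -0.0004  0.0121] turn 22.560458199534832 F [-0.3 -0.4 -0.3] w 0.0789 j7 [ 47.  22. -36. 103.  15.  60.  30.]
disc top z 0.2836906076621114
0.047 126 [ 0.5209 -0.2245  0.0469] 0.0002
0.033 104 [ 0.5191 -0.223   0.0338] 0.001
cloud (0.5196278095245361, -0.22576871514320374) 0.03252729773521423 [np.float64(0.5194206009603126), np.float64(-0.22569263802917366)]
```

View pics/w8.png

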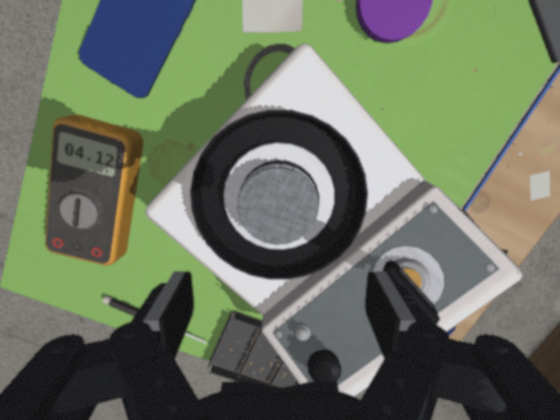

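The disc lies on the pad with its felt disc centre at (278,203) and the ring centre near (279,193), and part of that gap is parallax. The arm was still settling, so I'll repeat the measurement.

```bash
sed -i 's/circ(.033,.102,1,2)/circ(.033,.1,1,2)/' chk.py; python3 chk.py pics/w9.png
python3 - <<'E'
from h import *
p,d=robot.capture('wrist');P=cloud('wrist',d);z=P[...,2]
r=np.hypot(P[...,0]-.5205,P[...,1]+.2245)
for lo,hi in((.098,.106),(.076,.084),(.0835,.094)):
    s=(z>lo)&(z<hi)&(r<.06);q=P[s]
    if s.sum()>50: print(lo,s.sum(),np.median(z[s]).round(4),q[:,:2].mean(0).round(4),cv2.minEnclosingCircle(q[:,:2].astype(np.float32)))
to(0,0)
cv2.imwrite('pics/c9.png',cv2.resize(p[130:260,200:360,::-1],None,fx=4,fy=4,interpolation=cv2.INTER_CUBIC))
E
```

```text
t 8.8 pos [ 0.521  -0.2254  0.3803] yaw 24.66 tilt [ 0.001 -0.001 -1.   ] shift [0.     0.0002 0.0103] turn 22.559287213826213 F [ 0.2  0.4 -0.4] w 0.078 j7 [ 47.  22. -36. 103.  15.  60.  30.]
disc top z 0.2825002454197332
0.047 126 [ 0.5209 -0.2246  0.0469] 0.0002
0.033 108 [ 0.5193 -0.2235  0.0341] 0.001
cloud (0.520176887512207, -0.22564296424388885) 0.032509151846170425 [np.float64(0.5202638018143856), np.float64(-0.22564796547883648)]
0.098 5049 0.1008 [ 0.5201 -0.2246] ((0.5206184983253479, -0.22587761282920837), 0.03253421559929848)
0.076 3684 0.0788 [ 0.5173 -0.2143] ((0.5212169289588928, -0.2248488813638687), 0.047028135508298874)
0.0835 447 0.0856 [ 0.5139 -0.2003] ((0.5202891230583191, -0.22143219411373138), 0.03347364813089371)
t 8.9 pos [ 0.5206 -0.2255  0.3786] yaw 24.66 tilt [-0.002  0.001 -1.   ] shift [ 0.4221 -0.379   0.0011] turn None F [-0.   0.4 -0.6] w 0.0787 j7 [ 47.  22. -36. 103.  15.  60.  30.]
```

View pics/c9.png

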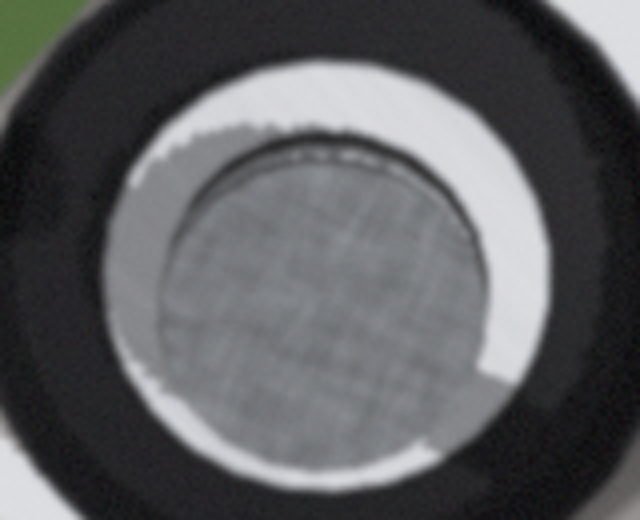

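The latest settled measurement puts the disc at (.5206,-.2259) and the platen at (.5212,-.2248). That is about 1 mm off, and the heights fit a seated disc. Next I'll plan the key push: fingers shut, pressing the lower half of the bow from the right.

```bash
cat > key.py <<'E'
from h import *
np.set_printoptions(precision=4,suppress=True)
a=np.radians(-20.7);X=np.array([np.cos(a),np.sin(a),0]);Y=np.array([-np.sin(a),np.cos(a),0]);Z=np.array([0,0,1.])
t=np.radians(28);kx=np.cos(t)*X+np.sin(t)*Z;kz=-np.sin(t)*X+np.cos(t)*Z
def T(G,th,r=.018,half=.011,off=0):
    b=np.cos(th)*kx-np.sin(th)*Y;m=np.sin(th)*kx+np.cos(th)*Y
    C=G-r*b+.018*kz-.005*m
    bh=b*[1,1,0];bh/=np.linalg.norm(bh);f=np.cross(Z,bh)
    return (C-(half+off)*f)[:2],np.degrees(np.arctan2(f[1],f[0]))-90  # pos, tool y yaw
E
python3 - <<'E'
from key import *
pad=np.array([.5212,-.2252,.086])
p,d=robot.capture('wrist');Pw=cloud('wrist',d)
for n,P in(('top',cloud('top',np.load('pics/top.npy'))),('side',cloud('side',np.load('pics/side.npy'))),('wrist',Pw)):
    Q=P.reshape(-1,3)-pad;q=np.c_[Q@kx,Q@Y,Q@kz]
    # panel plane: front edge X=.077,z=.092
    e=np.array([.077*X+.006*Z])[0];h0=e@kz
    h=q[:,2]-h0
    pan=(abs(h)<.006)&(q[:,0]>.08)&(q[:,0]<.14)&(abs(q[:,1])<.07);hp=np.median(h[pan])
    k=(h-hp>.033)&(h-hp<.08)&(q[:,0]>.06)&(q[:,0]<.17)&(q[:,1]>-.02)&(q[:,1]<.09)
    b=q[k];hb=h[k]-hp;tp=hb>.061
    print(n,"panel off",hp.round(4),"pts",k.sum(),"hmax",np.percentile(hb,98).round(4),"x",np.percentile(b[:,0],[1,99]).round(4),"y",np.percentile(b[:,1],[1,50,99]).round(4),"top",tp.sum(),np.percentile(b[tp],[2,98],axis=0)[:,:2].round(4).tolist())
    if tp.sum()>10:
        c=np.percentile(b[tp],[3,97],axis=0).mean(0);G=pad+c[0]*kx+c[1]*Y+(h0+hp+.049)*kz;print("  G",G)
    if n=='wrist':
        # pose settled: disc model projection vs image extents (crop/4+200,130)
        m=robot.camera_model('wrist');K=m['camera_matrix'];O=np.array(m['orientation']);al=np.linspace(0,6.28,400)
        for nm,R,z in(('disc',.033,.102),('plat',.047,.080)):
            W=np.c_[.5212+R*np.cos(al),-.2252+R*np.sin(al),np.full(400,z)];C=(W-m['position'])@O
            u=(K[0,0]*C[:,0]/-C[:,2]+K[0,2]-200)*4;v=(-K[1,1]*C[:,1]/-C[:,2]+K[1,2]-130)*4;print(nm,u.min(),u.max(),v.min(),v.max())
E
```

```text
top panel off 0.0018 pts 161 hmax 0.067 x [0.093  0.1371] y [0.0293 0.0361 0.0393] top 104 [[0.0935, 0.0294], [0.1352, 0.0385]]
  G [ 0.6188 -0.2258  0.1573]
side panel off 0.0001 pts 217 hmax 0.0655 x [0.0927 0.1366] y [0.0321 0.0402 0.0441] top 52 [[0.0939, 0.0318], [0.1369, 0.0427]]
  G [ 0.6218 -0.2235  0.1564]
wrist panel off 0.0005 pts 1022 hmax 0.0662 x [0.0904 0.1336] y [0.0313 0.0367 0.0393] top 750 [[0.0915, 0.0317], [0.1328, 0.0386]]
  G [ 0.6181 -0.2241  0.1551]
disc 156.30836705892887 496.37997937762975 157.72548167889795 480.1108580730511
plat 101.70077734818665 550.1551130327707 65.91998687274497 494.8950389542621
```

Run:
```python
from key import *
G=np.array([.619,-.2245,.156])
p,y=T(G,0,off=.015);print("approach",p,y);to(p[0],p[1],.378,y)
```

```text
approach [ 0.5853 -0.2449] -20.700000000000003
t 8.95 pos [ 0.5206 -0.2255  0.3783] yaw 24.66 tilt [-0.002  0.001 -1.   ] shift [-0.0446  0.0507  0.0001] turn 7.56040457616901 F [ 0.3  0.6 -0.5] w 0.0786 j7 [ 47.  22. -36. 103.  15.  60.  30.]
```

drive_tool(commands="0 -0.045 0.051 0 7.56;0 -0.045 0.051 0 7.56;0 -0.045 0.051 0 7.56;0 -0.045 0.051 0 7.56;0 -0.045 0.051 0 7.56;0 -0.045 0.051 0 7.56;0 -0.045 0.051 0 7.56;0 -0.045 0.051 0 7.56;0 -0.045 0.051 0 7.56;0 -0.045 0.051 0 7.56", force=20)

```text
time_s: 9.78
ee_pos: [0.5862, -0.245, 0.3787]
eef_rot: [[0.352, 0.936, -0.001], [0.936, -0.352, 0.001], [0.0, -0.001, -1.0]]
wrist_force: [-0.2, -0.2, -0.3]
gripper_width: 0.0
grip_force: 0.0
```

Run:
```python
from key import *
G=np.array([.619,-.2245,.156])
p,y=T(G,0,off=.015);to(p[0],p[1],.320,y)
p,d=robot.capture('wrist');q,d2=robot.capture('side')
cv2.imwrite('pics/v10.png',np.hstack([cv2.resize(p,(400,300)),cv2.resize(q[100:220,210:370],(400,300),interpolation=cv2.INTER_CUBIC)])[:,:,::-1])
```

```text
t 9.78 pos [ 0.5862 -0.245   0.3787] yaw -20.63 tilt [-0.001  0.001 -1.   ] shift [-0.0002 -0.0008  0.0587] turn 0.012083888268226891 F [-0.2 -0.2 -0.3] w 0.0 j7 [ 37.  26. -24.  94.  12.  62. -12.]
```

View pics/v10.png

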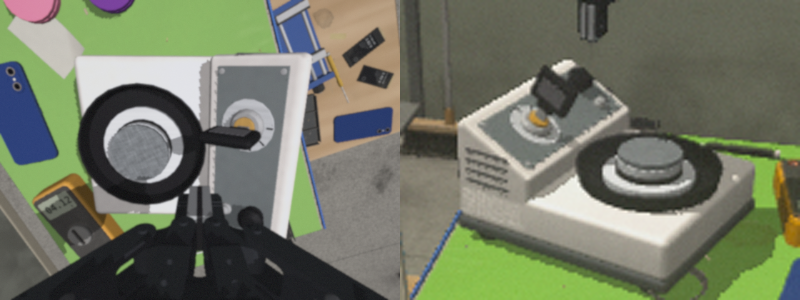

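The shut fingertips stand to the right of the bow's lower end, which is at left crop (205,135). The disc looks centred in the side view. Descending beside the bow.

drive_tool(commands="0 0 -0.001 0.02 0;0 0 -0.001 0.04 0;0 0 -0.001 0.055 0;0 0 -0.001 0.059 0;0 0 -0.001 0.059 0;0 0 -0.001 0.059 0")

```text
time_s: 10.38
ee_pos: [0.5856, -0.2448, 0.3211]
eef_rot: [[0.353, 0.935, 0.001], [0.935, -0.353, -0.0], [0.0, 0.001, -1.0]]
wrist_force: [-0.2, 0.4, 0.6]
gripper_width: -0.0001
grip_force: 0.0
```

```bash
cat > plan.py <<'E'
from key import *
import sys
G=np.array([.619,-.2245,.156]);lo,hi,st=map(float,sys.argv[1:4])
o=robot.get_obs();R=np.array(o["eef_rot"]);p=np.array(o["ee_pos"]);to(p[0],p[1])
cur=np.degrees(np.arctan2(R[1,1],R[0,1]))
for th in np.arange(lo,hi+.01,st):
    q,y=T(G,np.radians(th));s=R.T@np.r_[q-p[:2],.320-p[2]];print(round(th),s.round(4),"turn",round((cur-y)/6,2))
E
python3 plan.py -4 80 7
```

```text
t 10.38 pos [ 0.5856 -0.2448  0.3211] yaw -20.69 tilt [ 0.001 -0.    -1.   ] shift [0. 0. 0.] turn None F [-0.2  0.4  0.6] w -0.0001 j7 [ 36.  30. -24.  98.  14.  56. -14.]
-4 [0.0136 0.0009 0.0011] turn -0.75
3 [ 0.0158 -0.0011  0.0011] turn 0.57
10 [ 0.0182 -0.003   0.0011] turn 1.88
17 [ 0.0209 -0.0045  0.0011] turn 3.18
24 [ 0.0238 -0.0057  0.0011] turn 4.46
31 [ 0.0267 -0.0065  0.0011] turn 5.71
38 [ 0.0297 -0.0069  0.0011] turn 6.92
45 [ 0.0327 -0.007   0.0011] turn 8.09
52 [ 0.0357 -0.0067  0.0011] turn 9.23
59 [ 0.0385 -0.0061  0.0011] turn 10.34
66 [ 0.0412 -0.0051  0.0011] turn 11.42
73 [ 0.0437 -0.0039  0.0011] turn 12.48
80 [ 0.046  -0.0024  0.0011] turn 13.53
```

drive_tool(commands="0 0.0145 0 0.001 0;0 0.0165 -0.0015 0.001 1;0 0.0185 -0.003 0.001 2;0 0.0205 -0.0043 0.001 3;0 0.0228 -0.0053 0.001 4;0 0.025 -0.006 0.001 5;0 0.0274 -0.0066 0.001 6;0 0.0299 -0.0069 0.001 7;0 0.0325 -0.007 0.001 8;0 0.0325 -0.007 0.001 8")

```text
time_s: 11.22
ee_pos: [0.5906, -0.2113, 0.3209]
eef_rot: [[0.932, 0.363, 0.001], [0.363, -0.932, -0.002], [0.0, 0.002, -1.0]]
wrist_force: [-2.7, -3.3, 1.6]
gripper_width: -0.0
grip_force: 1.4
```

```bash
python3 plan.py 38 94 7
cat > ang.py <<'E'
from key import *
# key angle from side camera depth
pad=np.array([.5212,-.2252,.086]);import sys
for n in('side','wrist'):
    p,d=robot.capture(n);cv2.imwrite(f'pics/{sys.argv[1]}_{n}.png',p[:,:,::-1]);P=cloud(n,d);Q=P.reshape(-1,3)-pad;q=np.c_[Q@kx,Q@Y,Q@kz]
    h0=(.077*X+.006*Z)@kz;h=q[:,2]-h0;k=(h>.058)&(h<.072)&(np.hypot(q[:,0]-.1135,q[:,1]-.036)<.026)
    b=q[k][:,:2]
    if len(b)>8:
        v=np.linalg.svd(b-b.mean(0))[2][0];v*=np.sign(v[0]) or 1;print(n,len(b),b.mean(0),"angle cw",np.degrees(np.arctan2(-v[1],v[0])),"len",np.ptp((b-b.mean(0))@v))
E
python3 ang.py a1
```

```text
t 11.22 pos [ 0.5906 -0.2113  0.3209] yaw -68.74 tilt [ 0.001 -0.002 -1.   ] shift [0. 0. 0.] turn None F [-2.7 -3.3  1.6] w -0.0 j7 [ 25.  28. -13.  99.   7.  54. -59.]
38 [-0.0021  0.0027  0.001 ] turn -1.09
45 [-0.0002  0.0004  0.0009] turn 0.09
52 [ 0.002  -0.0016  0.0009] turn 1.23
59 [ 0.0044 -0.0032  0.0009] turn 2.33
66 [ 0.0069 -0.0046  0.0009] turn 3.42
73 [ 0.0095 -0.0056  0.0009] turn 4.47
80 [ 0.0121 -0.0063  0.0009] turn 5.52
87 [ 0.0148 -0.0067  0.0009] turn 6.55
94 [ 0.0174 -0.0067  0.0009] turn 7.58
side 76 [0.1106 0.0415] angle cw 35.04246137099823 len 0.04584550695458246
wrist 3578 [0.1127 0.0356] angle cw 35.631975540150485 len 0.04950519004333395
```

Contact force is 4 N and the key is nearly at run. I'll continue against the spring.

drive_tool(commands="0 0.002 -0.0016 0 1.2;0 0.0042 -0.003 0 2.2;0 0.0065 -0.0043 0 3.2;0 0.0088 -0.0053 0 4.2;0 0.011 -0.006 0 5.1;0 0.0121 -0.0063 0 5.5;0 0.0121 -0.0063 0 5.5;0 0.0121 -0.0063 0 5.5")

```text
time_s: 11.98
ee_pos: [0.5971, -0.2015, 0.3197]
eef_rot: [[0.98, -0.201, -0.008], [-0.201, -0.98, 0.001], [-0.008, 0.001, -1.0]]
wrist_force: [-10.5, -0.6, 8.2]
gripper_width: 0.0001
grip_force: 5.5
```

```bash
python3 ang.py a2; python3 plan.py 73 108 5
```

```text
side 22 [0.1111 0.049 ] angle cw 56.51848497551451 len 0.027107161632261505
wrist 3735 [0.1134 0.0359] angle cw 50.75165918232391 len 0.050417817018133235
t 12.08 pos [ 0.597  -0.2016  0.3197] yaw -101.59 tilt [-0.008  0.001 -1.   ] shift [0. 0. 0.] turn None F [-11.1  -0.8   7.7] w -0.0004 j7 [ 19.  28.  -5.  99.   3.  54. -89.]
73 [ 0.0006  0.0009 -0.0003] turn -1.0
78 [ 0.0019 -0.0006 -0.0003] turn -0.25
83 [ 0.0033 -0.0019 -0.0004] turn 0.49
88 [ 0.0048 -0.0031 -0.0004] turn 1.22
93 [ 0.0064 -0.0041 -0.0004] turn 1.96
98 [ 0.008  -0.005  -0.0004] turn 2.7
103 [ 0.0097 -0.0057 -0.0004] turn 3.44
108 [ 0.0115 -0.0063 -0.0004] turn 4.19
```

drive_tool(commands="0 0.001 0 0 0;0 0.002 0 0 0.3;0 0.003 -0.001 0 0.5;0 0.004 -0.001 0 0.6;0 0.004 -0.001 0 0.6;0 0.004 -0.001 0 0.6")

```text
time_s: 12.58
ee_pos: [0.6007, -0.2003, 0.3196]
eef_rot: [[0.965, -0.261, -0.01], [-0.261, -0.965, 0.003], [-0.011, -0.0, -1.0]]
wrist_force: [-13.6, 1.5, 9.9]
gripper_width: -0.0
grip_force: 7.0
```

```bash
python3 ang.py a3;python3 plan.py 73 93 5
python3 - <<'E'
import cv2,numpy as np
p=cv2.imread('pics/a3_wrist.png');q=cv2.imread('pics/a3_side.png')
cv2.imwrite('pics/v11.png',np.hstack([cv2.resize(p[100:340,120:440],(400,300)),cv2.resize(q[110:200,220:340],(400,300),interpolation=cv2.INTER_CUBIC)]))
E
```

```text
side 12 [0.111  0.0539] angle cw 52.245070097850316 len 0.024197200921733115
wrist 3728 [0.1136 0.0364] angle cw 59.64214911494259 len 0.05048610111957602
t 12.68 pos [ 0.6007 -0.2003  0.3195] yaw -105.16 tilt [-0.01   0.003 -1.   ] shift [0. 0. 0.] turn None F [-13.5   2.4   8.5] w 0.0003 j7 [ 18.  28.  -4.  98.   2.  54. -93.]
73 [-0.0026  0.003  -0.0004] turn -1.59
78 [-0.0013  0.0015 -0.0005] turn -0.85
83 [-0.      0.     -0.0005] turn -0.11
88 [ 0.0014 -0.0012 -0.0005] turn 0.63
93 [ 0.0029 -0.0024 -0.0005] turn 1.37
```

View pics/v11.png

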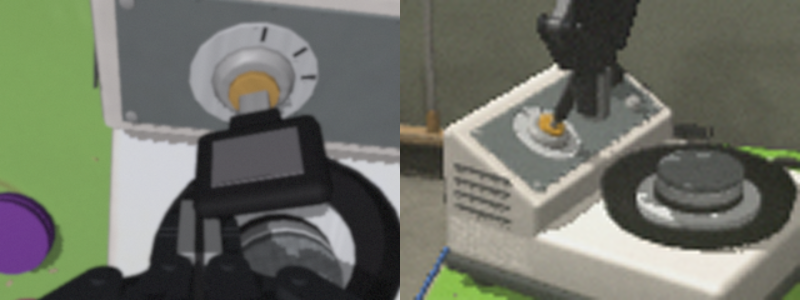

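The bow is nearly across the slope. Its long edge tilts about 6-8° up to the right, and start should be about 13°. The force isn't showing a hard stop yet, so I'll push a bit more.

drive_tool(commands="0 0.001 -0.0005 0 0.2;0 0.002 -0.001 0 0.4;0 0.003 -0.001 0 0.5;0 0.003 -0.001 0 0.5;0 0.003 -0.001 0 0.5")

```text
time_s: 13.1
ee_pos: [0.6036, -0.1994, 0.3198]
eef_rot: [[0.95, -0.311, -0.012], [-0.311, -0.95, 0.004], [-0.013, -0.0, -1.0]]
wrist_force: [-15.4, 2.8, 12.7]
gripper_width: -0.0002
grip_force: 8.2
```

```bash
python3 ang.py a4; python3 plan.py 83 93 5
python3 - <<'E'
from key import *
# predict projected bow top-edge direction in wrist image & measure: bow face mask (uphill face corners)
G=np.array([.619,-.2245,.156]);m=robot.camera_model('wrist');K=m['camera_matrix'];O=np.array(m['orientation'])
def pr(W):
    C=(W-m['position'])@O;return np.array([K[0,0]*C[0]/-C[2]+K[0,2],-K[1,1]*C[1]/-C[2]+K[1,2]])
for th in(60,70,77,84):
    t_=np.radians(th);b=np.cos(t_)*kx-np.sin(t_)*Y;mm=np.sin(t_)*kx+np.cos(t_)*Y
    c=[pr(G+s*.023*b+h*.018*kz+.005*mm) for s,h in((-1,1),(1,1),(-1,-1),(1,-1))];print(th,np.round(c).tolist())
p=cv2.imread('pics/a4_wrist.png');cv2.imwrite('pics/c12.png',cv2.resize(p[100:300,160:420],None,fx=3,fy=3,interpolation=cv2.INTER_CUBIC))
E
```

```text
wrist 3721 [0.1139 0.0368] angle cw 67.0523418923897 len 0.05073640816297574
t 13.2 pos [ 0.6035 -0.1994  0.3198] yaw -108.13 tilt [-0.012  0.004 -1.   ] shift [0. 0. 0.] turn None F [-16.5   3.9  12.3] w 0.0001 j7 [ 17.  28.  -4.  98.   2.  55. -95.]
83 [-0.0025  0.0018 -0.0002] turn -0.6
88 [-0.0011  0.0005 -0.0002] turn 0.13
93 [ 0.0003 -0.0008 -0.0002] turn 0.87
60 [[270.0, 280.0], [382.0, 251.0], [273.0, 214.0], [366.0, 182.0]]
70 [[268.0, 274.0], [386.0, 256.0], [271.0, 208.0], [370.0, 188.0]]
77 [[267.0, 270.0], [388.0, 260.0], [271.0, 204.0], [372.0, 192.0]]
84 [[268.0, 266.0], [389.0, 264.0], [271.0, 200.0], [373.0, 197.0]]
```

View pics/c12.png

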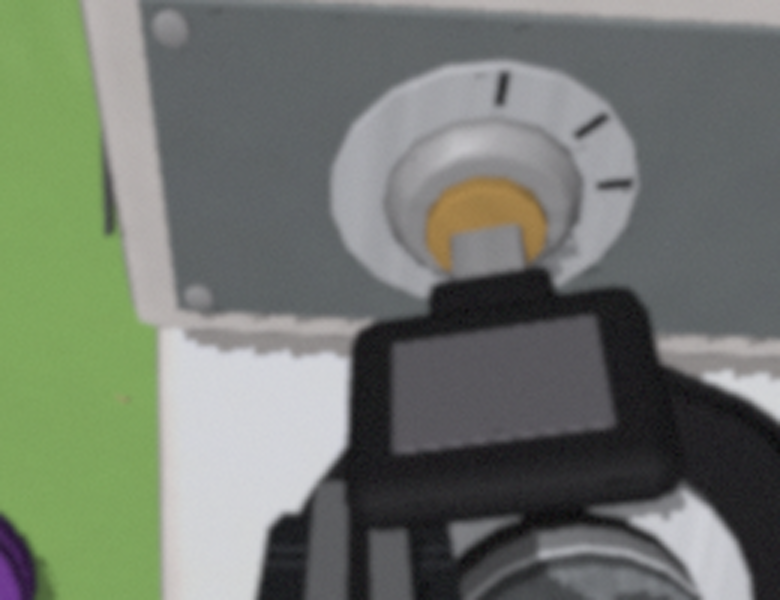

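The key face slopes match a key angle of about 76° against 77.3° at the stop. One more small push should bring it up against the stop.

drive_tool(commands="0 0.001 0 0 0;0 0.002 0 0 0;0 0.003 0 0 0;0 0.004 0 0 0;0 0.004 0 0 0;0 0.004 0 0 0")

```text
time_s: 13.7
ee_pos: [0.6062, -0.1998, 0.3195]
eef_rot: [[0.95, -0.311, -0.017], [-0.311, -0.95, 0.007], [-0.018, -0.001, -1.0]]
wrist_force: [-20.5, 6.3, 15.9]
gripper_width: -0.0001
grip_force: 11.1
```

```bash
cat > corr.py <<'E'
from key import *
from scipy.optimize import least_squares
import sys
# fit bow angle+pos from the uphill face points in wrist depth
p,d=robot.capture('wrist');P=cloud('wrist',d)
G=np.array([.619,-.2245,.156]);Q=P.reshape(-1,3)-G;q=np.c_[Q@kx,Q@Y,Q@kz]
k=(abs(q[:,2])<.012)&(np.hypot(q[:,0],q[:,1])<.02);b=q[k]
n=np.linalg.svd(b-b.mean(0))[2][2];n*=np.sign(n[0]);print(len(b),"face normal",n,"angle",np.degrees(np.arctan2(n[0],n[1])),"mean",b.mean(0));to(0,0)
cv2.imwrite('pics/c%s.png'%sys.argv[1],p[:,:,::-1])
E
python3 corr.py 13
```

```text
4230 face normal [0.9741 0.2245 0.0278] angle 77.02266216778865 mean [0.0043 0.0005 0.001 ]
t 13.75 pos [ 0.6061 -0.1998  0.3196] yaw -108.11 tilt [-0.017  0.007 -1.   ] shift [-0.6381 -0.0015  0.0116] turn None F [-21.4   6.3  16. ] w 0.0003 j7 [ 17.  28.  -4.  98.   2.  55. -95.]
```

The depth fit of the bow face gives 77.0°. I'll push and hold to confirm it's on the stop.

drive_tool(commands="0 0.002 0 0 0;0 0.004 0 0 0;0 0.004 0 0 0;0 0.004 0 0 0;0 0.004 0 0 0;0 0.004 0 0 0;0 0.004 0 0 0;0 0.004 0 0 0")

```text
time_s: 14.42
ee_pos: [0.6081, -0.2001, 0.3196]
eef_rot: [[0.95, -0.311, -0.024], [-0.311, -0.951, 0.009], [-0.026, -0.001, -1.0]]
wrist_force: [-29.0, 9.8, 22.3]
gripper_width: 0.0001
grip_force: 15.6
```

```bash
python3 corr.py 14
```

```text
4279 face normal [0.9764 0.2155 0.0099] angle 77.55346100571471 mean [0.0044 0.0005 0.0009]
t 14.47 pos [ 0.6081 -0.2001  0.3196] yaw -108.1 tilt [-0.024  0.009 -1.   ] shift [-0.6399 -0.0013  0.0166] turn None F [-29.3  10.4  21.8] w -0.0001 j7 [ 17.  29.  -4.  97.   2.  56. -95.]
```

It's on the stop: the angle no longer changes while the force rises. Now I'll retrace the path gently so the spring returns the key.

```bash
python3 plan.py 24 94 7
```

```text
t 14.47 pos [ 0.6081 -0.2001  0.3196] yaw -108.1 tilt [-0.024  0.009 -1.   ] shift [0. 0. 0.] turn None F [-29.3  10.4  21.8] w -0.0001 j7 [ 17.  29.  -4.  97.   2.  56. -95.]
24 [-0.012   0.0255 -0.0001] turn -10.11
31 [-0.0127  0.0225 -0.0001] turn -8.86
38 [-0.013   0.0195 -0.0001] turn -7.65
45 [-0.013   0.0165 -0.0001] turn -6.47
52 [-0.0126  0.0135 -0.0001] turn -5.33
59 [-0.0118  0.0107 -0.0001] turn -4.22
66 [-0.0107  0.0081 -0.0001] turn -3.14
73 [-0.0094  0.0056 -0.0002] turn -2.08
80 [-0.0078  0.0034 -0.0002] turn -1.04
87 [-0.0059  0.0015 -0.0003] turn -0.01
94 [-0.0039 -0.0002 -0.0003] turn 1.02
```

drive_tool(commands="0 -0.006 0 0 0;0 -0.01 0.001 0 -0.3;0 -0.0135 0.003 0 -1;0 -0.0153 0.0054 0 -2;0 -0.0166 0.008 0 -3.1;0 -0.0178 0.0107 0 -4.2;0 -0.0186 0.0135 0 -5.3;0 -0.019 0.0165 0 -6.4;0 -0.02 0.0195 0 -7.5;0 -0.022 0.021 0 -8.2")

```text
time_s: 15.3
ee_pos: [0.5871, -0.2162, 0.3198]
eef_rot: [[0.854, 0.52, 0.002], [0.52, -0.854, 0.001], [0.002, -0.0, -1.0]]
wrist_force: [0.8, 0.6, -0.3]
gripper_width: -0.0001
grip_force: 0.0
```

```bash
python3 corr.py 15; python3 plan.py 17 45 7
```

```text
3479 face normal [0.6654 0.7444 0.0561] angle 41.793518597533044 mean [0.0026 0.0016 0.0012]
t 15.35 pos [ 0.5867 -0.2164  0.3197] yaw -58.63 tilt [ 0.001  0.001 -1.   ] shift [-0.3882 -0.4902 -0.0004] turn None F [-0.3  0.2 -0.1] w -0.0001 j7 [ 28.  28. -15.  99.   9.  54. -50.]
t 15.35 pos [ 0.5867 -0.2164  0.3197] yaw -58.63 tilt [ 0.001  0.001 -1.   ] shift [0. 0. 0.] turn None F [-0.3  0.2 -0.1] w -0.0001 j7 [ 28.  28. -15.  99.   9.  54. -50.]
17 [-0.0019  0.0073 -0.0003] turn -3.14
24 [-0.0004  0.0046 -0.0003] turn -1.86
31 [ 0.0014  0.0022 -0.0003] turn -0.62
38 [ 0.0035 -0.     -0.0002] turn 0.6
45 [ 0.0058 -0.0019 -0.0002] turn 1.77
```

The key has sprung back to about 42° (run is 43°) and the fingers are free. Backing off, then going up.

drive_tool(commands="0 -0.01 0 0 0;0 -0.012 0 0 0;0 -0.012 0 -0.03 0;0 -0.012 0 -0.07 0;0 -0.012 0 -0.1 0;0 -0.05 0 -0.1 0;0 -0.08 0 -0.1 0;0 -0.08 0 -0.1 0;0 -0.08 0 -0.1 0;0 -0.08 0 -0.1 0")

```text
time_s: 16.18
ee_pos: [0.5181, -0.2575, 0.4197]
eef_rot: [[0.858, 0.513, 0.001], [0.513, -0.858, 0.0], [0.001, 0.0, -1.0]]
wrist_force: [-0.1, 0.5, 1.1]
gripper_width: -0.0001
grip_force: 0.0
```

```bash
python3 corr.py 16
python3 - <<'E'
from key import *
p,d=robot.capture('wrist');P=cloud('wrist',d);z=P[...,2];r=np.hypot(P[...,0]-.521,P[...,1]+.2252)
for lo,hi in((.097,.106),(.075,.084)):
    s=(z>lo)&(z<hi)&(r<.055);q=P[s];print(lo,s.sum(),np.median(z[s]),cv2.minEnclosingCircle(q[:,:2].astype(np.float32)) if s.sum() else 0)
p,d=robot.capture('side');P=cloud('side',d);z=P[...,2];r=np.hypot(P[...,0]-.521,P[...,1]+.2252)
for lo,hi in((.097,.106),(.075,.084)):
    s=(z>lo)&(z<hi)&(r<.055);q=P[s];print('side',lo,s.sum(),np.median(z[s]),cv2.minEnclosingCircle(q[:,:2].astype(np.float32)))
E
```

```text
569 face normal [0.6825 0.7307 0.0163] angle 43.04269024897658 mean [0.004  0.002  0.0014]
t 16.23 pos [ 0.5186 -0.257   0.4195] yaw -59.04 tilt [ 0.001  0.001 -1.   ] shift [-0.3125 -0.4872 -0.0002] turn None F [0.3 0.7 0.3] w -0.0 j7 [ 34.  18. -15. 100.   5.  63. -42.]
0.097 4147 0.10137935330413694 ((0.5208064913749695, -0.22614851593971252), 0.03245191276073456)
0.075 3217 0.07935416201139017 ((0.520918607711792, -0.2251613289117813), 0.047248419374227524)
side 0.097 264 0.10126853249491907 ((0.5230451822280884, -0.22324371337890625), 0.03384167328476906)
side 0.075 266 0.07940128453705009 ((0.5250968933105469, -0.22079023718833923), 0.04843289405107498)
```

The key reads 43.0°, which is run. The disc lies flat and within about 1 mm of the platen centre, and the arm is clear. Handing in.

```bash
python3 -c "
from station import robot
print(robot.job_done())"
```

```text
the job is handed in; nothing more can be done
None
```

I handed the job in: the disc lies felt up within about 1 mm of the pad's centre, and the key was then turned to start, held about 0.7 s and left at run (43°), all in about 16 s of robot time; no verdict came back.

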